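Lift the hot lid off the baking pot with the lid lifter

TASK

The lid of the small parts-baking pot is hot: take the lid lifter from its rest, slide its fork under the lid's loop handle, push the lid gently along until you feel it come against its sprung stop (only there is it free of the two hold-down lips), and lift it off, keeping it level. Set it down gently in the middle of the cooling stand, draw the fork out of the loop, and hang the lifter back in its rest as it was. Never touch the lid with the robot itself, do not force it, and leave the other things on the bench where they are.

Things in the scene. Friction and masses are not known exactly. Their poses are not given: they have to be found in the camera images.
- lid: Steel lid lying on the pot: disc 100 mm across, 8 mm thick, 0.45 to 0.7 kg. Origin: centre of its underside; x as the pot's x, within 0.04 rad. On top an upright loop of 8 mm bar: level bar along y, its axis 30 mm above the underside, legs at y = +-26 mm. The opening under the bar is 18 mm high (8 to 26 mm above the underside) and 44 mm wide. Two lugs at the sides.
- loop (a point): Middle of the axis of the loop handle's level bar, on the lid, 30 mm above the lid's underside.
- lug (a point): Top of the lid's +y lug. A lug sticks out at either side to y = +-58 mm, 14 mm along x, 5 mm thick, level with the underside. At the start each lies under a hold-down lip of the pot (2.5 mm gap): pulled up there, the lid is caught.
- pot: Heating pot, fixed: white housing 60 mm high, 156 mm wide (y), x from -80 to +100 mm, origin on the table below the well. On its top a dark steel keeper: side rails (inner faces y = +-60 mm, 13 mm high), each with a lip 42 mm long over a lug, and at the +x end a crossbar with a sprung rubber stop. The keeper's place along x was set by hand, varies by 20 mm and is not measured.
- pot_top (a point): On the pot's flat top, 60 mm above its origin. The lid slides on it to the pot's +x, pushed at its loop bar (1 to 2 N friction), for 10 to 38 mm until its edge meets the stop, felt as a rising force: 3 N/mm, solid after 5 mm. Pressed in by 1.5 to 4 mm the lugs are clear of the lips and the lid lifts straight up. Above 20 N on the lid is too much.
- stand: Cooling stand, fixed: dark round foot 90 mm across, and over it on a post a level square cork plate 130 mm wide. Origin: centre of the foot, on the table. The plate's upper face was set by hand anywhere from 22 to 62 mm above the table and is not measured: feel for it.
- rest: Lifter rest, fixed: foot plate and two level arms along x, upper faces 95 mm above the table, gap between them 36 mm (y = -18 to +18 mm), open above and to +x, posts at x = -45 to -55 mm. Origin on the table: the lifter hangs with its origin straight above, 95 mm up, its x along the rest's x.
- lifter: Lid lifter, 0.16 kg, hanging upright in the rest. Origin: centre of the underside of its steel guard plate (36 mm along x, 66 along y, 5 thick), which lies across the rest's arms. Below it a flat shank 24 mm wide (y), at x = -11 to -6 mm, goes down 60 mm to a fork pointing to +x. Above it a handle.
- handle (a point): Middle of the lifter's black handle, 30 mm above the lifter's origin: 24 mm along x, 30 mm along y, 50 mm high. Grip it here from above, firmly, across x (fingers closing along the lifter's x).
- cradle (a point): Middle of the fork's bearing face, 55 mm below the lifter's origin. Two prongs, outer edges y = +-12 mm, 5 mm thick, undersides 60 mm below the origin, reach to x = +10 mm; tips at x = 6 to 10 mm turn up 4.5 mm. The loop's bar lies here between shank and tips (12 mm apart), its axis 4 mm above this point. Pushing, the shank's face is 6 mm behind this point.
- flux_jar: Bystander: closed jar 52 mm across, 50 mm high; origin under its centre.
- solder_reel: Bystander: grey reel 60 mm across, 35 mm high; origin under its centre.
- phone: Bystander: black phone, 145 x 70 x 8 mm, lying flat; origin under its centre.
- driver: Bystander: screwdriver 150 mm long, lying flat.
- screw_tray: Bystander: low grey tray 70 x 100 x 18 mm; origin under its centre.
- tweezers: Bystander: steel tweezers 120 mm long, lying flat; origin under the middle.
- shield_can: Bystander: aluminium shield can 40 x 30 x 14 mm; origin under its centre.
There are look-alikes about, which are no part of the job. What is shaped like the pot but purple is not meant.

How it is judged:
By the outcome, as a careful person would: the job done as asked, in the order asked, and still so for the second after the job is handed in, with the robot touching nothing.
It also fails if it takes over 72 s, if anything falls off the work surface, if the arm or the gripper's body presses on something with over 40 N, if the wrist force passes 120 N, or if a joint passes its speed limit or range.

ROBOT

A 6-joint arm with a two-finger parallel gripper is mounted at the origin on the work surface. World frame = base frame: x ahead of the robot, y to its left, z up, the work surface at z = 0. Lengths are in m, angles in rad, forces in N, time in s.
With the tool pointing down it reaches from about 0.3 to 1 m from the base axis. Payload 5.1 kg.
Tool frame: the origin (TCP) lies midway between the tips of the shut fingers; the grasp point (between the pads) lies 19 mm behind it; z points along the fingers, y is the line along which they close (so a half turn about z gives the same grasp; the last joint's range is limited). The gripper opens to 95 mm and grips with 3 to 60 N. Pads are 20 mm wide; open, the fingers measure 119 mm over their backs; the gripper's body (75 mm by 180 mm) begins 59 mm behind the grasp point.
Start: joints at [-1.421, 0.124, 1.65, -0, 1.367, -0.083], TCP at [0.15, -0.632, 0.187] pointing down, gripper open.
Joint ranges: [-2.61, 2.61], [-1.02, 2.33], [0.03, 2.71], [-1.35, 4.49], [0.32, 2.68], [-2.91, 2.91]. Speed limits (rad/s): [2.57, 2.57, 3.14, 3.14, 3.14, 3.14].

INTERFACE

Orientations are given as a unit quaternion [w, x, y, z].
In Python, from station import env gives the robot as it stands.
- The arm moves only by the shell command python3 -m inch 'ROWS' [OPENING]. ROWS is a JSON object of lists of equal length, an entry for each row: "linear": the shift along the world's x, y, z in units of 40 mm (1.0 is 40 mm), a list of three; "yaw": the turn about the world's z in units of 6 degrees (1.0 is 6 degrees). A call has 1 to 20 rows; each row shifts and turns the commanded pose from where the row before left it; what a row does not reach is not made up. A row lasts 1/10 s, in which the tool goes at most 50 mm and 8.59 degrees, less where a joint would pass 70% of its speed; a pose out of reach is approached as far as the arm can. A call is refused whole if a number of a shift passes 1 or a number of a turn 1, either way. A call with a gripper value outside its range is refused whole. OPENING is the opening, from 0 (shut) to 1 (fully open), set as the call begins (- or left out, the last holds). The fingers move at their own pace and stop on an object; the grip force is fixed at half the most. Time passes only in rows, so rows that do not move let the fingers close. It gives the time, the measured TCP pose, the force, the opening and the grip force at its end, in the units of the state.
- env.sense(): the state, without advancing time (a new reading comes with each control period).
- env.capture(name): name is "side" or "top"; returns a dict with "img" (420x560x3 uint8, blue, green, red), "range_z" (420x560 float32, m along the optical axis (not along the pixel's ray), 0 where there is no reading), "intrinsics" (3x3 intrinsics, pixels), "k1" (the pictures are not rectified: a ray, as slopes to the right and down, at radius r is drawn at 1 + k1 r^2 times it, then the intrinsics apply), "world_to_cam" (4x4, takes a point from world to camera coordinates). Camera axes: x right, y up, looking along -z (the intrinsics and any distortion apply to the point x, -y, -z); pixel columns grow to the right and rows downward; lengths in m; the calibration is good to about 2 mm. A picture is of the moment at which its call begins.
- env.sign_off(): hands the job in; it is judged then, once.
The state is a dict: "t": time; "qpos": joint angles; "joint_velocities": joint speeds; "joint_torque": joint torques, N m; "tool_pos": TCP position; "tool_rot": TCP orientation; "ft_force": force on the tool from outside, world axes, zero at the start; "moment": the same for the moment, N m; "finger_gap": opening from 0.0 (shut) to 1.0 (fully open); "grasp_force": force on a finger pad.
Only numpy, scipy, OpenCV 4.12 (cv2) and the standard library are available. Lean on these libraries where they do the work, as an engineer would, in place of code of your own. Each camera call takes 0.05 s, during which the arm holds its last target. There are 200 camera calls.

## Working session

There is one attempt and no reset: what is moved stays moved. The work goes in short steps, Python scripts to look and compute and a shell command to move; the robot and the scene stay as the last step left them, time stands still between calls to the robot, and variables do not carry over. Pictures are saved under pics/ and viewed, at most 10 in all, crops included, and the job is handed in when it is done.

```bash
mkdir -p pics; ls
cat > h.py <<'E'
import numpy as np, cv2
from station import env
def cap(n):
    c=env.capture(n); np.savez('/tmp/%s.npz'%n,**{k:v for k,v in c.items()}); return c
def load(n): return dict(np.load('/tmp/%s.npz'%n))
def cloud(c):
    K=np.array(c['intrinsics']);k1=float(c['k1']);h,w=c['range_z'].shape
    v,u=np.mgrid[0:h,0:w]
    x=((u-K[0,2])/K[0,0]).ravel();y=((v-K[1,2])/K[1,1]).ravel()
    rd=np.hypot(x,y);r=rd.copy()
    for _ in range(20): r=rd/(1+k1*r*r)
    s=np.where(rd>0,r/np.maximum(rd,1e-9),1)
    z=c['range_z'].ravel()
    P=np.stack([x*s*z,-y*s*z,-z,np.ones_like(z)])
    W=(np.linalg.inv(c['world_to_cam'])@P)[:3].T.reshape(h,w,3)
    W[c['range_z']==0]=np.nan
    return W
E
python3 - <<'E'
from h import *
for n in('top','side'):
    c=cap(n); cv2.imwrite('pics/%s0.png'%n,cv2.resize(c['img'],(800,600),interpolation=cv2.INTER_CUBIC))
    print(n,c['intrinsics'],c['k1'],np.linalg.inv(c['world_to_cam'])[:3].round(3).tolist())
s=env.sense();print(s)
E
```

```text
pics
top [[416.08315889   0.         282.49353127]
 [  0.         416.08315889 202.5063013 ]
 [  0.           0.           1.        ]] -0.079698167786815 [[0.027, 0.977, -0.213, 0.287], [-1.0, 0.025, -0.01, 0.005], [-0.005, 0.214, 0.977, 1.17]]
side [[389.09795004   0.         278.63177002]
 [  0.         389.09795004 211.00403597]
 [  0.           0.           1.        ]] -0.08274479059071664 [[-0.985, 0.112, -0.13, 0.377], [-0.17, -0.539, 0.825, 0.842], [0.022, 0.835, 0.55, 0.659]]
{'t': 0.1, 'qpos': array([-1.42060212e+00,  1.24466249e-01,  1.65151610e+00, -1.80116029e-05,
        1.36753879e+00, -8.25900718e-02]), 'joint_velocities': array([-0.00103921, -0.00119942, -0.00176643,  0.00069518, -0.00099244,
        0.00087462]), 'joint_torque': array([ 2.11196048e-04, -4.18880761e+01, -3.61095965e+01,  7.77537609e-02,
        4.62327932e-02, -6.22062862e-05]), 'tool_pos': array([ 0.14982365, -0.6318418 ,  0.1859056 ]), 'tool_rot': array([-9.63391687e-04,  9.93233405e-01,  1.16131278e-01, -4.14007301e-05]), 'ft_force': array([-1.34038219,  0.06975196,  0.81190611]), 'moment': array([ 0.00018298,  0.03778951, -0.02888575]), 'grasp_force': 0.0, 'finger_gap': 1.001375535637158}
```

View pics/top0.png

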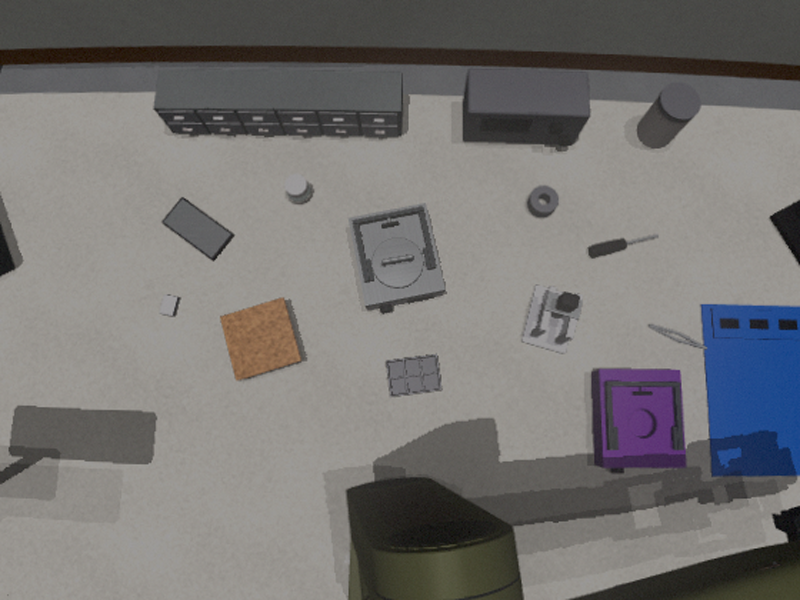

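View pics/side0.png

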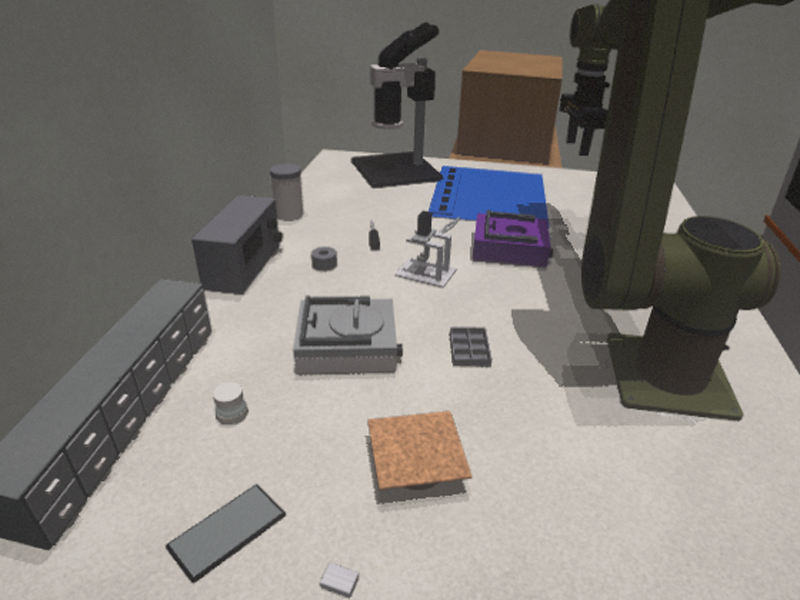

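Candidates, in top-view pixels: pots are the white one (398,258) and the purple one (640,418), so white is meant. The only lifter and rest is at (560,310), and the only cork stand is at (260,338). Next I'll take a close crop and measure.

Run:
```python
from h import *
c=load('top');s=load('side')
def crop(c,x0,y0,x1,y1,w,h): return cv2.resize(c['img'][y0:y1,x0:x1],(w,h),interpolation=cv2.INTER_CUBIC)
a=crop(c,240,138,320,222,400,420); b=crop(c,360,190,415,250,385,420)
cv2.imwrite('pics/crop1.png',np.hstack([a,b]))
a=crop(s,200,200,285,265,400,306); b=crop(s,272,143,325,203,270,306)
cv2.imwrite('pics/crop2.png',np.hstack([a,b]))
W=cloud(c);np.save('/tmp/W.npy',W)
def rect(m,name):
    p=W[m][:,:2].astype(np.float32); r=cv2.minAreaRect(p); print(name,len(p),np.round(r[0],4),np.round(r[1],4),round(r[2],2),'med z',np.median(W[m][:,2]).round(4), 'pixrange')
v,u=np.mgrid[0:420,0:560]
def box(u0,v0,u1,v1): return (u>=u0)&(u<u1)&(v>=v0)&(v<v1)
B=box(150,203,215,270); rect(B&(W[...,2]>.012),'cork')
B=box(238,138,320,222); z=W[...,2]
rect(B&(z>.03),'pot'); rect(B&(z>.052)&(z<.0635),'pottop')
k=B&(z>.0645);rect(k,'above')
B=box(360,190,415,250)
for lo,hi in((.003,.03),(.08,.098),(.12,.18)): rect(B&(z>lo)&(z<hi),'rest %g'%lo)
for nm,b in(('pot z',box(238,138,320,222)),('rest z',B)):
    print(nm,np.histogram(z[b],bins=np.arange(-.005,.17,.005))[0])
```

```text
cork 2206 [0.4305 0.2909] [0.1318 0.1296] 19.26 med z 0.0434 pixrange
pot 3678 [0.5966 0.0331] [0.1929 0.1561] 13.18 med z 0.0623 pixrange
pottop 1875 [0.6019 0.0344] [0.1819 0.1561] 13.18 med z 0.0595 pixrange
above 1563 [0.6041 0.035 ] [0.1537 0.1516] 13.59 med z 0.0693 pixrange
rest 0.003 780 [ 0.5019 -0.283 ] [0.1548 0.1756] 88.28 med z 0.0057 pixrange
rest 0.08 241 [ 0.4879 -0.2753] [0.063  0.0865] 75.54 med z 0.0946 pixrange
rest 0.12 158 [ 0.4994 -0.2772] [0.0308 0.0242] 75.5 med z 0.1482 pixrange
pot z [1723 1296   34    8   17   22   24   41   40   17   19   58 1046  950
  843  479  111    8    9   49    8    0    0    0    0    0    0    0
    0    0    0    0    0    0]
rest z [1066 1035  451   14    3    7   10    4    7    7   13    7   14    9
    9    3   10   11   10  112  176   78    8    9    6   12    7    8
   12   12   65   42    0    0]
```

View pics/crop1.png

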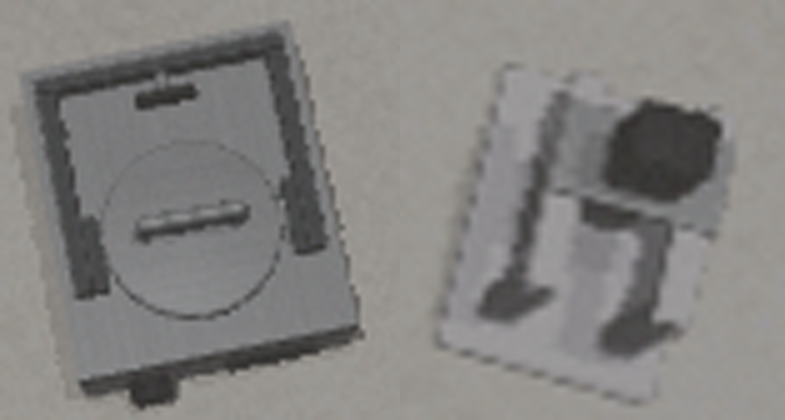

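View pics/crop2.png

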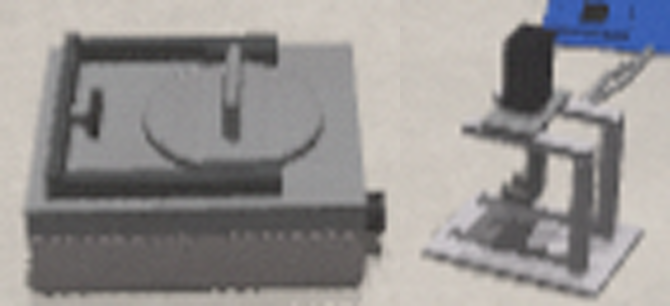

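Crop 1 shows the white pot with the loop bar at (192,222) and the stop at (165,95), which is toward pot +x (away from the robot). The lifter handle is at (665,150). The rest's posts are at the bottom and it opens upward. Both choices match the description.

Run:
```python
from h import *
def go(n,loc):
    c=load(n);W=cloud(c);P=W.reshape(-1,3);I=c['img'].reshape(-1,3)
    ok=np.isfinite(P[:,2]);P=P[ok];I=I[ok]
    def near(x,y,r): return np.hypot(P[:,0]-x,P[:,1]-y)<r
    def rect(m,name):
        p=P[m][:,:2].astype(np.float32); r=cv2.minAreaRect(p); print(n,name,m.sum(),np.round(r[0],4),np.round(r[1],4),round(r[2],2),'z',np.median(P[m][:,2]).round(4))
    z=P[:,2]
    table=near(.35,.05,.08); print('table z',np.median(z[table]))
    rect(near(.43,.291,.1)&(z>.034)&(z<.056),'cork')
    rect(near(.6,.034,.14)&(z>.055)&(z<.0635),'pottop')
    rect(near(.6,.034,.14)&(z>.075)&(z<.1)&near(.585,.03,.045),'bar z>.075')
    rect(near(.585,.03,.04)&(z>.088)&(z<.1),'bar z>.088')
    rect(near(.5,-.277,.03)&(z>.146),'handle top')
    rect(near(.5,-.277,.05)&(z>.092)&(z<.105),'plate')
    # pot frame
    a=np.radians(13.2);ux=np.array([np.cos(a),np.sin(a)]);uy=np.array([-ux[1],ux[0]])
    m=near(.6,.034,.14)&(z>.055)&(z<.0635);p=P[m][:,:2]
    lo=np.percentile(p@ux,[.3,99.7]);l2=np.percentile(p@uy,[.3,99.7]);print('pot x ext',lo,'y ext',l2)
    y0=l2.mean()
    k=near(.6,.034,.14)&(z>.066)&(z<.082)&(abs(P[:,:2]@uy-y0)<.022)
    h=P[k][:,:2]@ux; e=np.arange(h.min(),h.max()+.003,.003)
    print('profile along pot x, |y|<22:',[(round(float(b),4),int(q)) for b,q in zip(e,np.histogram(h,e)[0])])
go('top',0);go('side',0)
```

```text
table z 0.00030771867811196785
top cork 2206 [0.4305 0.2909] [0.1318 0.1296] 19.26 z 0.0434
top pottop 1820 [0.6019 0.0344] [0.1819 0.1561] 13.18 z 0.0595
top bar z>.075 72 [0.5826 0.0313] [0.0084 0.0584] 12.15 z 0.0917
top bar z>.088 65 [0.5826 0.031 ] [0.0084 0.0579] 12.15 z 0.0919
top handle top 102 [ 0.4997 -0.2774] [0.0299 0.0238] 78.2 z 0.1497
top plate 304 [ 0.4927 -0.2772] [0.0644 0.0768] 74.88 z 0.0979
pot x ext [0.50364911 0.68411143] y ext [-0.18182745 -0.0262449 ]
profile along pot x, |y|<22: [(0.5241, 5), (0.5271, 12), (0.5301, 13), (0.5331, 14), (0.5361, 12), (0.5391, 14), (0.5421, 11), (0.5451, 10), (0.5481, 14), (0.5511, 15), (0.5541, 13), (0.5571, 14), (0.5601, 9), (0.5631, 12), (0.5661, 11), (0.5691, 13), (0.5721, 14), (0.5751, 2), (0.5781, 0), (0.5811, 0), (0.5841, 7), (0.5871, 11), (0.5901, 14), (0.5931, 12), (0.5961, 12), (0.5991, 13), (0.6021, 11), (0.6051, 11), (0.6081, 16), (0.6111, 10), (0.6141, 15), (0.6171, 8), (0.6201, 6), (0.6231, 0), (0.6261, 0), (0.6291, 0), (0.6321, 0), (0.6351, 0), (0.6381, 0), (0.6411, 0), (0.6441, 0), (0.6471, 12), (0.6501, 15), (0.
[... 561 characters left out ...]
-0.02523362]
profile along pot x, |y|<22: [(0.5273, 7), (0.5303, 12), (0.5333, 12), (0.5363, 9), (0.5393, 9), (0.5423, 8), (0.5453, 9), (0.5483, 14), (0.5513, 12), (0.5543, 9), (0.5573, 8), (0.5603, 8), (0.5633, 8), (0.5663, 8), (0.5693, 9), (0.5723, 0), (0.5753, 0), (0.5783, 9), (0.5813, 10), (0.5843, 10), (0.5873, 12), (0.5903, 14), (0.5933, 14), (0.5963, 10), (0.5993, 10), (0.6023, 10), (0.6053, 10), (0.6083, 12), (0.6113, 13), (0.6143, 12), (0.6173, 10), (0.6203, 7), (0.6233, 1), (0.6263, 0), (0.6293, 0), (0.6323, 0), (0.6353, 0), (0.6383, 0), (0.6413, 0), (0.6443, 0), (0.6473, 7), (0.6503, 10), (0.6533, 10), (0.6563, 3), (0.6593, 3), (0.6623, 5), (0.6653, 15), (0.6683, 10), (0.6713, 7)]
```

```bash
python3 -m inch '{"linear":[[0.3,0.3,0.1],[0.6,0.6,0],[0.65,0.65,0],[0.65,0.65,0],[0.65,0.65,0],[0.65,0.65,0],[0.65,0.65,0],[0.65,0.65,0],[0.65,0.65,0],[0.65,0.65,0],[0.65,0.65,0],[0.65,0.65,0],[0.65,0.65,0],[0.6,0.6,0],[0.41,0.53,0],[0,0,0],[0,0,0]],"yaw":[0.4,0.7,0.7,0.7,0.7,0.7,0.7,0.7,0.7,0.7,0.7,0.7,0.7,0.7,0.57,0,0]}' 1
```

```text
t: 1.8
tool_pos: [0.5123, -0.2643, 0.1911]
tool_rot: [-0.0, 0.799, 0.601, -0.0]
ft_force: [-0.8, -0.9, 0.8]
finger_gap: 1.001
grasp_force: 0.0
```

```bash
cat >> h.py <<'E'
def st():
    s=env.sense(); q=s['tool_rot']; n=np.degrees(np.arctan2(q[2],q[1])); 
    print('t',round(s['t'],2),'tcp mm',(1000*s['tool_pos']).round(2),'closing yaw',round(((2*n+90+90)%180)-90,2),'F',s['ft_force'].round(2),'M',s['moment'].round(3),'gap',round(s['finger_gap'],3),round(s['grasp_force'],1),'q6',s['qpos'][5].round(2))
    return s
E
python3 -c "
from h import *
s=st(); d=np.array([500.5,-276.8,106])-1000*s['tool_pos']; print(d,d/40)"
```

```text
t 1.8 tcp mm [ 512.27 -264.31  191.06] closing yaw -16.13 F [-0.82 -0.88  0.84] M [-0.07  -0.045 -0.029] gap 1.001 0.0 q6 -0.29
[-11.77307762 -12.49285064 -85.06054324] [-0.29432694 -0.31232127 -2.12651358]
```

```bash
python3 -m inch '{"linear":[[-0.15,-0.15,0],[-0.145,-0.162,-0.1],[0,0,-0.4],[0,0,-0.5],[0,0,-0.5],[0,0,-0.4],[0,0,-0.22],[0,0,0],[0,0,0]],"yaw":[0.15,0.08,0,0,0,0,0,0,0]}' 1; python3 -c "
from h import *
s=st(); d=np.array([500.5,-276.8,106])-1000*s['tool_pos']; print(d,d/40)
c=cap('side')"
```

```text
t: 2.7
tool_pos: [0.5008, -0.278, 0.1066]
tool_rot: [0.0, 0.793, 0.61, 0.0]
ft_force: [0.6, -0.3, 0.5]
finger_gap: 0.997
grasp_force: 0.0
t 2.7 tcp mm [ 500.77 -277.98  106.57] closing yaw -14.87 F [ 0.62 -0.27  0.45] M [-0.09  -0.037 -0.009] gap 0.997 0.0 q6 -0.34
[-0.26807241  1.17625195 -0.57400754] [-0.00670181  0.0294063  -0.01435019]
```

Fine, within about 1 mm. Close the gripper.

```bash
python3 -m inch '{"linear":[[0,0.025,0],[0,0,0],[0,0,0],[0,0,0],[0,0,0],[0,0,0],[0,0,0],[0,0,0],[0,0,0],[0,0,0]],"yaw":[0,0,0,0,0,0,0,0,0,0]}' 0; python3 -c "
from h import *
st()"
```

```text
t: 3.75
tool_pos: [0.5006, -0.2768, 0.1063]
tool_rot: [0.0, 0.793, 0.61, 0.0]
ft_force: [0.8, 0.7, -0.6]
finger_gap: 0.251
grasp_force: 29.8
t 3.75 tcp mm [ 500.64 -276.77  106.25] closing yaw -14.86 F [ 0.76  0.68 -0.58] M [-0.033 -0.125 -0.016] gap 0.251 29.8 q6 -0.34
```

```bash
python3 -m inch '{"linear":[[0,0,0.1],[0,0,0.3],[0,0,0.5],[0,0,0.6],[0,0,0.4],[0,0,0.2],[0,0,0]],"yaw":[0,0,0,0,0,0,0]}' 0; python3 -c "
from h import *
st()"; python3 -m inch '{"linear":[[0.05,0.3,0],[0.12,0.6,0],[0.12,0.7,0],[0.12,0.7,0],[0.12,0.7,0],[0.12,0.7,0],[0.12,0.7,0],[0.12,0.7,0],[0.12,0.7,0],[0.12,0.7,0],[0.12,0.6,0],[0.12,0.345,0],[0.0,0.1,0],[0,0,0],[0,0,0],[0,0,0]],"yaw":[0.2,0.4,0.4,0.4,0.4,0.4,0.4,0.4,0.4,0.4,0.4,0.4,0.03,0,0,0]}' 0; python3 -c "
from h import *
s=st(); d=np.array([555.4,25,143.25])-1000*s['tool_pos']; print(d,d/40)
c=cap('side'); cv2.imwrite('pics/s1.png',cv2.resize(c['img'][100:300,150:417],(800,600),interpolation=cv2.INTER_CUBIC))"
```

```text
t: 4.45
tool_pos: [0.5012, -0.2772, 0.192]
tool_rot: [0.001, 0.793, 0.61, 0.0]
ft_force: [0.0, 0.2, -1.9]
finger_gap: 0.249
grasp_force: 29.8
t 4.45 tcp mm [ 501.22 -277.19  192.01] closing yaw -14.86 F [ 0.    0.22 -1.94] M [-0.059 -0.065  0.007] gap 0.249 29.8 q6 -0.34
t: 6.05
tool_pos: [0.5552, 0.0241, 0.1902]
tool_rot: [0.0, 0.624, 0.782, -0.0]
ft_force: [-0.2, 0.2, -1.3]
finger_gap: 0.256
grasp_force: 29.8
t 6.05 tcp mm [555.2   24.14 190.17] closing yaw 12.84 F [-0.18  0.18 -1.33] M [ 0.017 -0.135 -0.001] gap 0.256 29.8 q6 -0.28
[  0.2004394    0.85557237 -46.92265386] [ 0.00501098  0.02138931 -1.17306635]
```

View pics/s1.png

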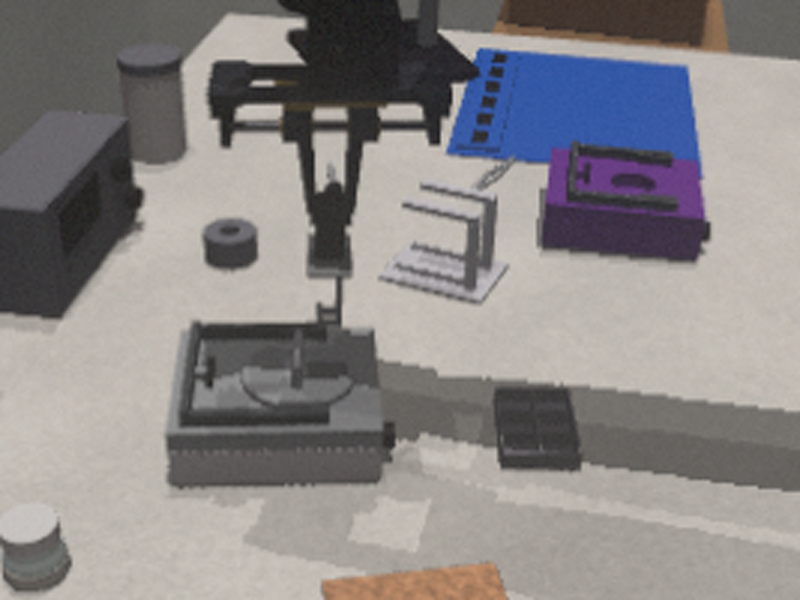

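The side crop shows the lifter held upright at (328,240), with its fork at (328,312) above and behind the loop bar at (298,360). Descend.

```bash
python3 -m inch '{"linear":[[0,0.02,-0.2],[0,0,-0.35],[0,0,-0.35],[0,0,-0.2],[0,0,-0.07],[0,0,0],[0,0,0],[0,0,0]],"yaw":[0,0,0,0,0,0,0,0]}' 0; python3 -c "
from h import *
s=st(); d=np.array([555.4,25,143.25])-1000*s['tool_pos']; print(d,d/40)
c=cap('side'); 
f=c['img'][160:270,190:300]; cv2.imwrite('pics/s2.png',cv2.resize(f,(600,600),interpolation=cv2.INTER_CUBIC))
W=cloud(c);P=W.reshape(-1,3);P=P[np.isfinite(P[:,2])]
a=np.radians(12.9);ux=np.array([np.cos(a),np.sin(a)])
m=(np.hypot(*(P[:,:2]-[.56,.028]).T)<.04)&(P[:,2]>.073)&(P[:,2]<.11)
Q=P[m]; t=(Q[:,:2]-[.5827,.0313])
print(np.c_[t@ux,t@[-ux[1],ux[0]],Q[:,2]].round(4)[:40].tolist())"
```

```text
t: 6.9
tool_pos: [0.5559, 0.0259, 0.1443]
tool_rot: [0.001, 0.623, 0.782, 0.0]
ft_force: [0.8, -0.4, -1.5]
finger_gap: 0.248
grasp_force: 29.8
t 6.9 tcp mm [555.9   25.86 144.29] closing yaw 12.92 F [ 0.83 -0.39 -1.45] M [ 0.03  -0.135 -0.017] gap 0.248 29.8 q6 -0.28
[-0.49737304 -0.85871714 -1.04001582] [-0.01243433 -0.02146793 -0.0260004 ]
[[0.0001, -0.0243, 0.0946], [-0.0025, -0.0256, 0.0937], [0.0028, -0.0224, 0.0927], [0.0002, -0.0237, 0.0918], [-0.0024, -0.0241, 0.0916], [0.0028, -0.0204, 0.0909], [0.0, -0.0136, 0.0954], [-0.0025, -0.0183, 0.0922], [0.0027, -0.0133, 0.0925], [0.0, -0.0112, 0.0938], [-0.0025, -0.0118, 0.0934], [-0.0335, 0.0114, 0.1085], [-0.036, 0.0123, 0.109], [0.0026, -0.0087, 0.0924], [0.0001, -0.0089, 0.0922], [-0.0026, -0.0084, 0.0925], [-0.0335, 0.009, 0.1038], [-0.0361, 0.0097, 0.1042], [0.0026, -0.0058, 0.0912], [0.0, -0.004, 0.0924], [-0.0026, -0.0042, 0.0922], [-0.0335, 0.0085, 0.1003], [-0.036, 0.0118, 0.1026], [0.0025, 0.0018, 0.0932], [-0.0001, 0.0044, 0.0949], [-0.0026, -0.0001, 0.0918], [-0.0155, -0.0159, 0.081], [-0.0181, -0.0132, 0.0827], [-0.0313, -0.0143, 0.0818], [-0.0335, 0.0095, 0.0979], [-0.036, 0.0112, 0.099], [0.0025, 0.0055, 0.0926], [-0.0001, 0.0064, 0.0932], [-0.0026, 0.0041, 0.0916], [-0.0155, -0.0107, 0.0813], [-0.0181, -0.0067, 0.084], [-0.0312, -0.0093, 0.082], [-0.0335, 0.0092, 0.0946], [-0.0361, 0.0095, 0.0948], [0.0024, 0.0113, 0.0935]]
```

View pics/s2.png

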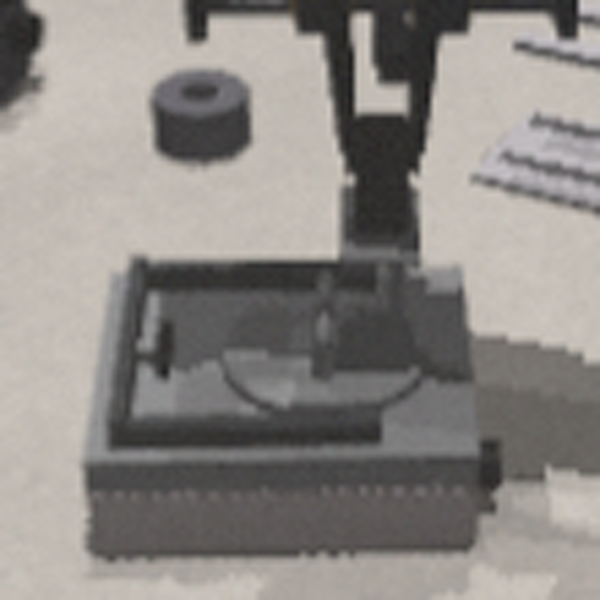

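The crop shows the fork at (390,290) low behind the bar at (325,320). The depth data put the tip tops near z 82 mm and the bar underside at 86 mm. Slide the fork under the bar.

```bash
python3 -m inch '{"linear":[[0.03,-0.01,-0.025],[0.08,0.018,0],[0.08,0.018,0],[0.08,0.018,0],[0.08,0.018,0],[0.08,0.018,0],[0.08,0.018,0],[0.04,0.009,0],[0,0,0],[0,0,0]],"yaw":[0,0,0,0,0,0,0,0,0,0]}' 0
cat >> h.py <<'E'
def pf():
    s=st(); a=np.radians(12.9); ux=np.array([np.cos(a),np.sin(a)]);uy=np.array([-ux[1],ux[0]])
    t=s['tool_pos'][:2]-[.5827,.0313]
    print('along %.2f lat %.2f mm  orig z %.2f  Fx %.2f Flat %.2f Fz %.2f'%(1e3*t@ux,1e3*t@uy,1e3*s['tool_pos'][2]-11.25,s['ft_force'][:2]@ux,s['ft_force'][:2]@uy,s['ft_force'][2]))
E
python3 -c "
from h import *
pf()"
```

```text
t: 7.95
tool_pos: [0.5773, 0.0302, 0.1424]
tool_rot: [-0.0, 0.623, 0.782, -0.0]
ft_force: [0.4, -0.7, -2.2]
finger_gap: 0.248
grasp_force: 29.8
t 7.95 tcp mm [577.27  30.16 142.41] closing yaw 12.92 F [ 0.39 -0.72 -2.21] M [-0.041 -0.122  0.011] gap 0.248 29.8 q6 -0.27
along -5.55 lat 0.10 mm  orig z 131.16  Fx 0.22 Flat -0.79 Fz -2.21
```

```bash
python3 -m inch '{"linear":[[0.04,0.009,0],[0.04,0.009,0],[0.04,0.009,0],[0.04,0.009,0],[0.04,0.009,0],[0.04,0.009,0],[0.04,0.009,0],[0.04,0.009,0],[0.04,0.009,0],[0.04,0.009,0],[0.04,0.009,0],[0.04,0.009,0]],"yaw":[0,0,0,0,0,0,0,0,0,0,0,0]}' 0; python3 -c "
from h import *
pf()"; python3 -m inch '{"linear":[[0.025,0.0055,0],[0.025,0.0055,0],[0.025,0.0055,0],[0.025,0.0055,0],[0,0,0]],"yaw":[0,0,0,0,0]}' 0;python3 -c "
from h import *
pf()"
```

```text
t: 9.15
tool_pos: [0.5966, 0.0345, 0.1423]
tool_rot: [-0.0, 0.623, 0.782, -0.0]
ft_force: [-1.5, 0.2, -1.2]
finger_gap: 0.249
grasp_force: 29.8
t 9.15 tcp mm [596.6   34.51 142.31] closing yaw 12.92 F [-1.52  0.18 -1.19] M [-0.133  0.386 -0.044] gap 0.249 29.8 q6 -0.26
along 14.26 lat 0.03 mm  orig z 131.06  Fx -1.44 Flat 0.52 Fz -1.19
t: 9.65
tool_pos: [0.6007, 0.0354, 0.1424]
tool_rot: [0.0, 0.623, 0.782, 0.0]
ft_force: [-0.7, -0.9, -3.2]
finger_gap: 0.252
grasp_force: 29.8
t 9.65 tcp mm [600.69  35.39 142.39] closing yaw 12.92 F [-0.74 -0.94 -3.16] M [-0.1    0.209 -0.03 ] gap 0.252 29.8 q6 -0.26
along 18.45 lat -0.03 mm  orig z 131.14  Fx -0.94 Flat -0.75 Fz -3.16
```

```bash
python3 -m inch '{"linear":[[0.025,0.0055,0],[0.025,0.0055,0],[0.025,0.0055,0]],"yaw":[0,0,0]}' 0; python3 -c "
from h import *
pf()"; python3 -m inch '{"linear":[[0.025,0.0055,0]],"yaw":[0]}' 0;python3 -c "
from h import *
pf()"; python3 -m inch '{"linear":[[0.025,0.0055,0]],"yaw":[0]}' 0;python3 -c "
from h import *
pf()"
```

```text
t: 9.95
tool_pos: [0.6035, 0.036, 0.1424]
tool_rot: [-0.0, 0.623, 0.782, -0.0]
ft_force: [-1.6, -0.2, -2.5]
finger_gap: 0.248
grasp_force: 29.8
t 9.95 tcp mm [603.55  36.02 142.41] closing yaw 12.92 F [-1.55 -0.23 -2.5 ] M [-0.139  0.317  0.001] gap 0.248 29.8 q6 -0.25
along 21.38 lat -0.05 mm  orig z 131.16  Fx -1.57 Flat 0.13 Fz -2.50
t: 10.05
tool_pos: [0.6046, 0.0363, 0.1424]
tool_rot: [-0.0, 0.623, 0.782, 0.0]
ft_force: [-1.7, -0.6, -2.7]
finger_gap: 0.251
grasp_force: 29.8
t 10.05 tcp mm [604.6   36.25 142.44] closing yaw 12.92 F [-1.73 -0.64 -2.72] M [-0.084  0.361  0.006] gap 0.251 29.8 q6 -0.25
along 22.45 lat -0.06 mm  orig z 131.19  Fx -1.83 Flat -0.23 Fz -2.72
t: 10.15
tool_pos: [0.6056, 0.0364, 0.1424]
tool_rot: [-0.0, 0.623, 0.782, -0.0]
ft_force: [-1.5, 0.1, -2.6]
finger_gap: 0.252
grasp_force: 29.8
t 10.15 tcp mm [605.57  36.43 142.39] closing yaw 12.92 F [-1.45  0.1  -2.58] M [-0.151  0.304 -0.028] gap 0.252 29.8 q6 -0.25
along 23.44 lat -0.10 mm  orig z 131.14  Fx -1.40 Flat 0.43 Fz -2.58
```

```bash
for i in 1; do :; done; python3 -m inch '{"linear":[[0.025,0.0055,0]],"yaw":[0]}' 0|grep ft; python3 -c "
from h import *
pf()"; python3 -m inch '{"linear":[[0.025,0.0055,0]],"yaw":[0]}' 0|grep ft;python3 -c "
from h import *
pf()"; python3 -m inch '{"linear":[[0.025,0.0055,0]],"yaw":[0]}' 0 |grep ft;python3 -c "
from h import *
pf()"
```

```text
ft_force: [-2.2, -0.1, -2.9]
t 10.25 tcp mm [606.6   36.67 142.43] closing yaw 12.92 F [-2.19 -0.06 -2.91] M [-0.09   0.299  0.036] gap 0.252 29.8 q6 -0.25
along 24.50 lat -0.10 mm  orig z 131.18  Fx -2.15 Flat 0.43 Fz -2.91
ft_force: [-2.0, -0.5, -1.9]
t 10.35 tcp mm [607.46  36.89 142.41] closing yaw 12.92 F [-2.02 -0.5  -1.86] M [-0.186  0.461 -0.019] gap 0.249 29.8 q6 -0.25
along 25.38 lat -0.08 mm  orig z 131.16  Fx -2.08 Flat -0.04 Fz -1.86
ft_force: [-3.1, 0.5, -2.1]
t 10.45 tcp mm [608.32  37.06 142.47] closing yaw 12.92 F [-3.07  0.47 -2.11] M [-0.244  0.672  0.009] gap 0.251 29.9 q6 -0.25
along 26.25 lat -0.11 mm  orig z 131.22  Fx -2.89 Flat 1.14 Fz -2.11
```

```bash
python3 -m inch '{"linear":[[0.02,0.0045,0]],"yaw":[0]}' 0|grep ft; python3 -c "
from h import *
pf()"; python3 -m inch '{"linear":[[0.02,0.0045,0],[0,0,0]],"yaw":[0,0]}' 0|grep ft;python3 -c "
from h import *
pf()"
```

```text
ft_force: [-4.2, -0.1, 0.0]
t 10.55 tcp mm [608.89  37.2  142.43] closing yaw 12.92 F [-4.21 -0.14  0.01] M [-0.236  0.944 -0.006] gap 0.252 29.9 q6 -0.25
along 26.85 lat -0.10 mm  orig z 131.18  Fx -4.14 Flat 0.80 Fz 0.01
ft_force: [-5.8, -0.6, -0.7]
t 10.75 tcp mm [609.61  37.34 142.36] closing yaw 12.92 F [-5.77 -0.6  -0.71] M [-0.255  1.173  0.011] gap 0.249 30.0 q6 -0.25
along 27.58 lat -0.12 mm  orig z 131.11  Fx -5.76 Flat 0.71 Fz -0.71
```

```bash
python3 -m inch '{"linear":[[0.02,0.0045,0],[0,0,0]],"yaw":[0,0]}' 0|grep ft; python3 -c "
from h import *
pf()"; python3 -m inch '{"linear":[[0.015,0.0035,0],[0,0,0]],"yaw":[0,0]}' 0|grep ft;python3 -c "
from h import *
pf()
pf()"
```

```text
ft_force: [-5.7, -1.8, 0.1]
t 10.95 tcp mm [610.21  37.48 142.28] closing yaw 12.92 F [-5.69 -1.82  0.1 ] M [-0.291  1.303 -0.023] gap 0.25 30.0 q6 -0.25
along 28.20 lat -0.12 mm  orig z 131.03  Fx -5.95 Flat -0.50 Fz 0.10
ft_force: [-5.4, -1.2, -0.1]
t 11.15 tcp mm [610.59  37.57 142.22] closing yaw 12.92 F [-5.44 -1.23 -0.09] M [-0.386  1.393 -0.023] gap 0.25 30.0 q6 -0.25
along 28.58 lat -0.12 mm  orig z 130.97  Fx -5.58 Flat 0.02 Fz -0.09
t 11.15 tcp mm [610.59  37.57 142.22] closing yaw 12.92 F [-5.44 -1.23 -0.09] M [-0.386  1.393 -0.023] gap 0.25 30.0 q6 -0.25
along 28.58 lat -0.12 mm  orig z 130.97  Fx -5.58 Flat 0.02 Fz -0.09
```

Run:
```python
from h import *
s=load('side')
a=np.radians(12.9);ux=np.array([np.cos(a),np.sin(a)]);uy=np.array([-ux[1],ux[0]])
c=cap('side');c2=cap('top')
for n,k in(('side',c),('top',c2)):
    P=cloud(k).reshape(-1,3);P=P[np.isfinite(P[:,2])]
    t=P[:,:2]-[.5827,.0313];X=t@ux*1e3;Y=t@uy*1e3;Z=P[:,2]*1e3
    m=(abs(Y)<27)&(X>10)&(X<45)&(Z>88)&(Z<98); print(n,'bar',m.sum(),np.percentile(X[m],[5,50,95]).round(2),np.median(Z[m]))
    m=(abs(Y+20)<14)&(X>60)&(X<75)&(Z>63)&(Z<72);print('edge',m.sum())
    m=(abs(Y)<16)&(X>15)&(Z>63)&(X<95)&(Z<82); e=np.arange(50,95,2);print(dict(zip(e,np.histogram(X[m],e)[0])))
    # shank
    m=(abs(Y)<14)&(X>5)&(X<40)&(Z>97)&(Z<123)
    if m.sum()>8: p=np.polyfit(Z[m],X[m],1);print('shank n',m.sum(),'tilt',p[0],'at z100',np.polyval(p,100))
cv2.imwrite('pics/s3.png',cv2.resize(c['img'][160:270,190:300],(600,600),interpolation=cv2.INTER_CUBIC))
```

```text
side bar 43 [18.17 25.04 28.84] 93.95554604382372
edge 22
{np.int64(50): np.int64(3), np.int64(52): np.int64(6), np.int64(54): np.int64(6), np.int64(56): np.int64(3), np.int64(58): np.int64(6), np.int64(60): np.int64(6), np.int64(62): np.int64(7), np.int64(64): np.int64(5), np.int64(66): np.int64(3), np.int64(68): np.int64(6), np.int64(70): np.int64(6), np.int64(72): np.int64(6), np.int64(74): np.int64(4), np.int64(76): np.int64(8), np.int64(78): np.int64(6), np.int64(80): np.int64(9), np.int64(82): np.int64(4), np.int64(84): np.int64(0), np.int64(86): np.int64(4), np.int64(88): np.int64(3), np.int64(90): np.int64(10), np.int64(92): np.int64(5)}
shank n 16 tilt -0.07388351026092943 at z100 19.828872065593018Traceback (most recent call last):
  File "<stdin>", line 8, in <module>
    return _quantile_unchecked(
        a, q, axis, out, overwrite_input, method, keepdims, weights)
    return _ureduce(a,
                    func=_quantile_ureduce_func,
    ...<5 lines>...
                    overwrite_input=overwrite_input,
                    method=method)
    r = func(a, **kwargs)
    result = _quantile(arr,
                       quantiles=q,
    ...<2 lines>...
                       out=out,
                       weights=wgt)
    slices_having_nans = np.isnan(arr[-1, ...])
                                  ~~~^^^^^^^^^
IndexError: index -1 is out of bounds for axis 0 with size 0
```

Run:
```python
from h import *
a=np.radians(12.9);ux=np.array([np.cos(a),np.sin(a)]);uy=np.array([-ux[1],ux[0]])
def f(k,off,name):
    P=cloud(k).reshape(-1,3);P=P[np.isfinite(P[:,2])]
    t=P[:,:2]-[.5827,.0313];X=t@ux*1e3;Y=t@uy*1e3;Z=P[:,2]*1e3
    m=(abs(Y)<27)&(abs(Y)>14)&(abs(X-off)<10)&(Z>88)&(Z<98); print(name,'bar',m.sum(),X[m].mean().round(2),np.median(X[m]).round(2))
    m=(abs(Y)<9)&(X>64)&(X<86)&(Z>64)&(Z<80); print('stop X',np.sort(X[m]).round(1)[:12], np.sort(X[m]).round(1)[-5:])
    for z0 in (98,106,114):
        m=(abs(Y)<14)&(X-off>-30)&(X-off<0)&(Z>z0)&(Z<z0+8)
        if m.sum(): print('shank z',z0,m.sum(),X[m].mean().round(2))
# initial: load original side saved in /tmp was overwritten; use current
f(load('side'),26,'now')
c=cap('side');f(c,26,'now2')
cv2.imwrite('pics/s3.png',cv2.resize(c['img'][170:260,190:290],(720,600),interpolation=cv2.INTER_CUBIC))
pf()
```

```text
now bar 20 25.7 25.6
stop X [65.3 65.5 65.8 66.  68.  68.1 68.5 68.6 68.6 70.5 70.7 70.8] [81.3 83.7 83.7 83.9 83.9]
shank z 98 5 18.53
shank z 106 5 18.28
shank z 114 4 19.61
now2 bar 20 25.53 25.1
stop X [65.4 65.7 65.9 66.  67.8 68.1 68.3 68.6 68.7 70.3 70.6 70.6] [81.  81.4 83.8 84.  84. ]
shank z 98 5 18.56
shank z 106 7 18.74
shank z 114 3 19.58
t 11.3 tcp mm [610.58  37.54 142.18] closing yaw 12.92 F [-6.06 -0.93 -0.18] M [-0.389  1.434 -0.026] gap 0.253 30.0 q6 -0.25
along 28.57 lat -0.14 mm  orig z 130.93  Fx -6.11 Flat 0.45 Fz -0.18
```

View pics/s3.png

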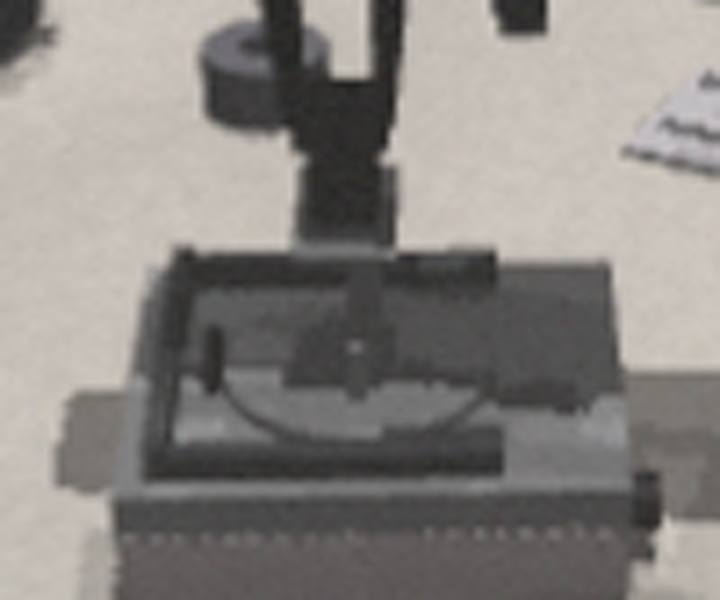

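The lid edge at (215,360) is against the stop pad. Force and vision both put the press at about 1.5–2.3 mm, so I'll add a little margin.

```bash
python3 -m inch '{"linear":[[0.015,0.0035,0],[0.01,0.002,0],[0,0,0]],"yaw":[0,0,0]}' 0|grep ft; python3 -c "
from h import *
pf()"; python3 -m inch '{"linear":[[0,0,0]],"yaw":[0]}' 0|grep ft;python3 -c "
from h import *
pf()
a=np.radians(12.9);ux=np.array([np.cos(a),np.sin(a)]);uy=np.array([-ux[1],ux[0]])
r=[]
for i in range(6):
    P=cloud(cap('side')).reshape(-1,3);P=P[np.isfinite(P[:,2])]
    t=P[:,:2]-[.5827,.0313];X=t@ux*1e3;Y=t@uy*1e3;Z=P[:,2]*1e3
    m=(abs(Y)<27)&(abs(Y)>14)&(abs(X-26)<10)&(Z>88)&(Z<98)
    k=(abs(Y)<14)&(X>0)&(X<26)&(Z>98)&(Z<112);r.append([X[m].mean(),X[k].mean(),*env.sense()['ft_force']])
print(np.array(r).mean(0).round(2))"
```

```text
ft_force: [-6.1, -1.5, -0.5]
t 11.6 tcp mm [611.17  37.71 142.07] closing yaw 12.92 F [-6.08 -1.49 -0.51] M [-0.418  1.659 -0.012] gap 0.248 30.1 q6 -0.25
along 29.19 lat -0.11 mm  orig z 130.82  Fx -6.25 Flat -0.09 Fz -0.51
ft_force: [-6.3, -0.7, -0.0]
t 11.7 tcp mm [611.18  37.7  142.11] closing yaw 12.92 F [-6.28 -0.65 -0.02] M [-0.415  1.614 -0.01 ] gap 0.251 30.1 q6 -0.25
along 29.19 lat -0.12 mm  orig z 130.86  Fx -6.26 Flat 0.76 Fz -0.02
[25.82 19.07 -5.8  -1.51  0.22]
```

```bash
python3 -m inch '{"linear":[[0.015,0.0035,0],[0.01,0.002,0],[0,0,0]],"yaw":[0,0,0]}' 0|grep ft; python3 -c "
from h import *
pf()
a=np.radians(12.9);ux=np.array([np.cos(a),np.sin(a)]);uy=np.array([-ux[1],ux[0]])
r=[]
for i in range(6):
    P=cloud(cap('side')).reshape(-1,3);P=P[np.isfinite(P[:,2])]
    t=P[:,:2]-[.5827,.0313];X=t@ux*1e3;Y=t@uy*1e3;Z=P[:,2]*1e3
    m=(abs(Y)<27)&(abs(Y)>14)&(abs(X-26)<10)&(Z>88)&(Z<98)
    k=(abs(Y)<14)&(X>0)&(X<26)&(Z>98)&(Z<112);s=env.sense();r.append([X[m].mean(),X[k].mean(),*s['ft_force'],s['moment'][1]])
print(np.array(r).mean(0).round(2))"
```

```text
ft_force: [-7.4, -1.9, 1.0]
t 12.3 tcp mm [611.82  37.88 142.01] closing yaw 12.92 F [-7.45 -1.86  0.97] M [-0.481  1.866 -0.023] gap 0.253 30.1 q6 -0.25
along 29.85 lat -0.08 mm  orig z 130.76  Fx -7.68 Flat -0.15 Fz 0.97
[26.21 19.6  -7.57 -1.48  0.42  1.84]
```

```bash
python3 -m inch '{"linear":[[0,0,0.04],[0,0,0.05],[0,0,0.05],[0,0,0.05],[0,0,0]],"yaw":[0,0,0,0,0]}' 0|grep ft; python3 -c "
from h import *
pf()"; python3 -m inch '{"linear":[[0,0,0.025],[0,0,0.025],[0,0,0]],"yaw":[0,0,0]}' 0|grep ft; python3 -c "
from h import *
pf()"
```

```text
ft_force: [-6.4, -2.0, -4.1]
t 13.1 tcp mm [611.75  38.07 148.6 ] closing yaw 12.92 F [-6.35 -2.03 -4.11] M [-0.322  1.433 -0.023] gap 0.249 30.0 q6 -0.25
along 29.83 lat 0.11 mm  orig z 137.35  Fx -6.65 Flat -0.56 Fz -4.11
ft_force: [-5.4, -0.5, -3.5]
t 13.4 tcp mm [611.74  38.09 150.41] closing yaw 12.92 F [-5.39 -0.48 -3.54] M [-0.289  1.415  0.011] gap 0.252 30.0 q6 -0.25
along 29.82 lat 0.14 mm  orig z 139.16  Fx -5.36 Flat 0.73 Fz -3.54
```

```bash
python3 -m inch '{"linear":[[0.012,0.003,0],[0.012,0.003,0.02],[0,0,0.015],[0,0,0.015],[0,0,0]],"yaw":[0,0,0,0,0]}' 0|grep ft; python3 -c "
from h import *
pf()"; python3 -m inch '{"linear":[[0,0,0.015],[0,0,0]],"yaw":[0,0]}' 0|grep ft; python3 -c "
from h import *
pf()"
```

```text
ft_force: [-5.6, -1.6, -4.1]
t 13.9 tcp mm [612.55  38.29 152.26] closing yaw 12.92 F [-5.62 -1.62 -4.1 ] M [-0.34   1.405  0.   ] gap 0.251 30.0 q6 -0.25
along 30.66 lat 0.15 mm  orig z 141.01  Fx -5.84 Flat -0.33 Fz -4.10
ft_force: [-5.4, -0.5, -4.7]
t 14.1 tcp mm [612.53  38.29 152.82] closing yaw 12.92 F [-5.35 -0.53 -4.7 ] M [-0.395  1.429 -0.004] gap 0.252 30.0 q6 -0.25
along 30.64 lat 0.16 mm  orig z 141.57  Fx -5.33 Flat 0.68 Fz -4.70
```

```bash
cat >> h.py <<'E'
def vis(off,n=4):
    a=np.radians(12.9);ux=np.array([np.cos(a),np.sin(a)]);uy=np.array([-ux[1],ux[0]]);r=[]
    for i in range(n):
        P=cloud(cap('side')).reshape(-1,3);P=P[np.isfinite(P[:,2])]
        t=P[:,:2]-[.5827,.0313];X=t@ux*1e3;Y=t@uy*1e3;Z=P[:,2]*1e3
        m=(abs(Y)<27)&(abs(Y)>14)&(abs(X-off)<10)&(Z>86)&(Z<100)
        k=(abs(Y)<14)&(X>0)&(X<off)&(Z>98)&(Z<104);k2=(abs(Y)<14)&(X>0)&(X<off)&(Z>110)&(Z<122);s=env.sense();r.append([X[m].mean(),Z[m].max(),X[k].mean(),Z[k].mean(),X[k2].mean(),Z[k2].mean(),*s['ft_force'],s['moment'][1]])
    print('bar X,Z; shank lo X,Z; hi X,Z; F; My',np.nanmean(r,0).round(2))
E
python3 -c "
from h import *
vis(26);pf()"
```

```text
bar X,Z; shank lo X,Z; hi X,Z; F; My [ 27.58  97.91  21.28 100.59  20.88 116.11  -5.48  -1.24  -4.38   1.41]
t 14.3 tcp mm [612.52  38.25 152.74] closing yaw 12.92 F [-5.5  -1.6  -4.41] M [-0.347  1.393 -0.028] gap 0.254 30.0 q6 -0.25
along 30.61 lat 0.12 mm  orig z 141.49  Fx -5.72 Flat -0.33 Fz -4.41
```

```bash
python3 -m inch '{"linear":[[0.012,0.003,0.02],[0.012,0.003,0.02],[0.012,0.003,0.02],[0.012,0.003,0.02]],"yaw":[0,0,0,0]}' 0|grep ft; python3 -c "
from h import *
pf();vis(28,2)
c=load('side');cv2.imwrite('pics/s4.png',cv2.resize(c['img'][170:260,190:290],(720,600),interpolation=cv2.INTER_CUBIC))"
```

```text
ft_force: [-5.3, -1.0, -4.4]
t 14.7 tcp mm [614.47  38.74 155.95] closing yaw 12.92 F [-5.26 -1.   -4.42] M [-0.379  1.498  0.03 ] gap 0.253 30.0 q6 -0.25
along 32.63 lat 0.16 mm  orig z 144.70  Fx -5.35 Flat 0.20 Fz -4.42
bar X,Z; shank lo X,Z; hi X,Z; F; My [ 29.13  99.89  22.46 100.09  23.49 115.6   -5.5   -0.98  -4.2    1.46]
```

View pics/s4.png

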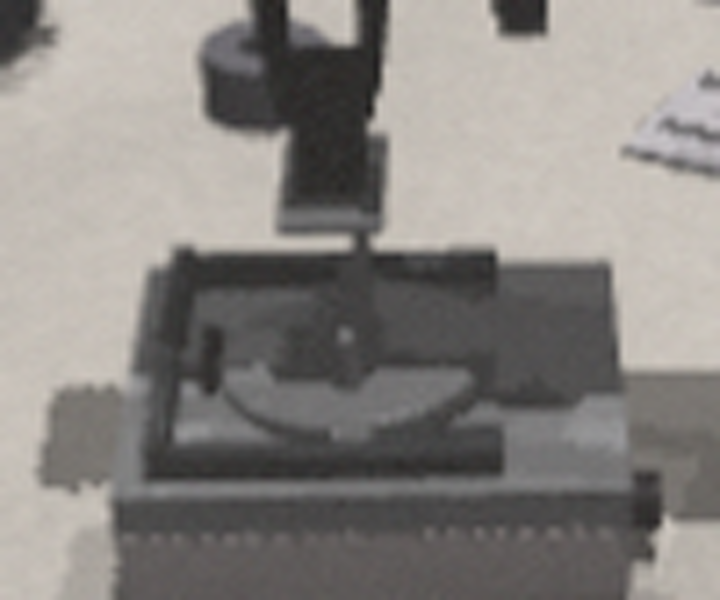

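The lid is tilted front-down with its lug at (345,435), forward of and above the lip's lower edge. The stop is holding its front edge. From here I'll lift straight up without pushing, so the pressure releases and the lid levels.

```bash
python3 -m inch '{"linear":[[0,0,0.03],[0,0,0.04],[0,0,0.04],[0,0,0]],"yaw":[0,0,0,0]}' 0|grep ft; python3 -c "
from h import *
pf()"; python3 -m inch '{"linear":[[0,0,0.04],[0,0,0.04],[0,0,0.04],[0,0,0]],"yaw":[0,0,0,0]}' 0|grep ft; python3 -c "
from h import *
pf()
c=cap('side');cv2.imwrite('pics/s5.png',cv2.resize(c['img'][170:260,190:290],(720,600),interpolation=cv2.INTER_CUBIC))"
```

```text
ft_force: [-3.7, 0.1, -6.3]
t 15.2 tcp mm [616.36  39.02 161.75] closing yaw 12.92 F [-3.71  0.05 -6.32] M [-0.195  0.708 -0.022] gap 0.247 30.0 q6 -0.25
along 34.53 lat 0.01 mm  orig z 150.50  Fx -3.61 Flat 0.88 Fz -6.32
ft_force: [-1.7, 0.2, -8.2]
t 15.6 tcp mm [616.96  39.01 167.53] closing yaw 12.92 F [-1.73  0.21 -8.2 ] M [-0.038  0.131 -0.007] gap 0.25 30.0 q6 -0.25
along 35.12 lat -0.13 mm  orig z 156.28  Fx -1.64 Flat 0.59 Fz -8.20
```

View pics/s5.png

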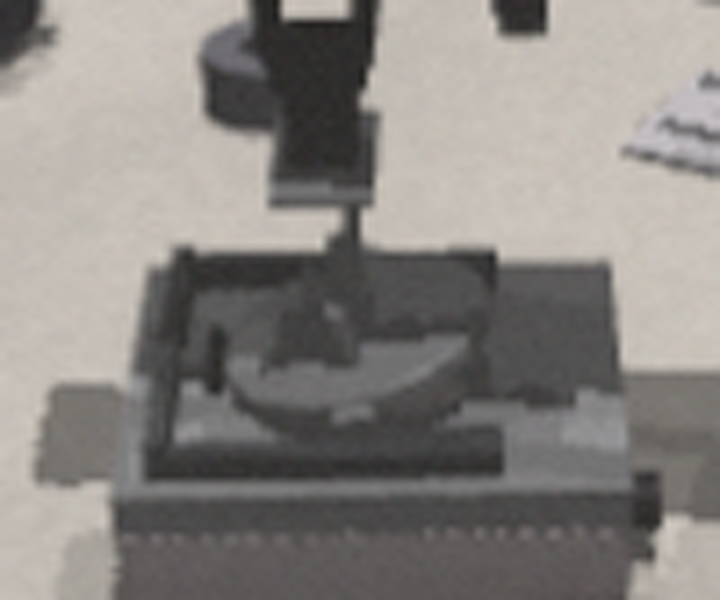

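The lid is now about 15 mm up. Its front edge still leans on the stop at (225,370) and the lugs are above the lips, so I'll ease back and raise to let it hang level.

```bash
python3 -m inch '{"linear":[[-0.02,-0.0045,0.03],[-0.03,-0.007,0.03],[-0.03,-0.007,0.03],[-0.02,-0.0045,0.05],[0,0,0.05],[0,0,0]],"yaw":[0,0,0,0,0,0]}' 0|grep ft; python3 -c "
from h import *
pf()"; python3 -m inch '{"linear":[[0,0,0.1],[0,0,0.15],[0,0,0.2],[0,0,0.15],[0,0,0.1],[0,0,0],[0,0,0]],"yaw":[0,0,0,0,0,0,0]}' 0|grep ft; python3 -c "
from h import *
pf()
c=cap('side');P=cloud(c).reshape(-1,3);P=P[np.isfinite(P[:,2])]
a=np.radians(12.9);ux=np.array([np.cos(a),np.sin(a)]);uy=np.array([-ux[1],ux[0]])
t=P[:,:2]-env.sense()['tool_pos'][:2];X=t@ux*1e3;Y=t@uy*1e3;Z=P[:,2]*1e3
m=(np.hypot(X,Y)<46)&(Z>78)&(Z<135)&(abs(X)>14); A=np.c_[X,Y,np.ones_like(X)]
for i in range(8):
    p=np.linalg.lstsq(A[m],Z[m],rcond=None)[0]; m=(np.hypot(X,Y)<46)&(abs(Z-A@p)<(8 if i<3 else 3))
print('lid plane slopes',p,m.sum())
cv2.imwrite('pics/s6.png',cv2.resize(c['img'][130:260,170:310],(646,600),interpolation=cv2.INTER_CUBIC))"
```

```text
ft_force: [0.2, -0.2, -7.8]
t 16.25 tcp mm [612.89  38.03 175.4 ] closing yaw 12.92 F [ 0.18 -0.24 -7.84] M [ 0.023 -0.165 -0.007] gap 0.245 30.0 q6 -0.25
along 30.93 lat -0.18 mm  orig z 164.15  Fx 0.12 Flat -0.27 Fz -7.84
ft_force: [0.0, 0.5, -8.6]
t 16.95 tcp mm [612.38  38.02 202.72] closing yaw 12.92 F [ 0.03  0.47 -8.63] M [ 0.029 -0.199  0.007] gap 0.25 30.0 q6 -0.25
along 30.43 lat -0.08 mm  orig z 191.47  Fx 0.13 Flat 0.45 Fz -8.63
lid plane slopes [-8.50156034e-02  1.26452480e-02  1.17547239e+02] 459
```

View pics/s6.png

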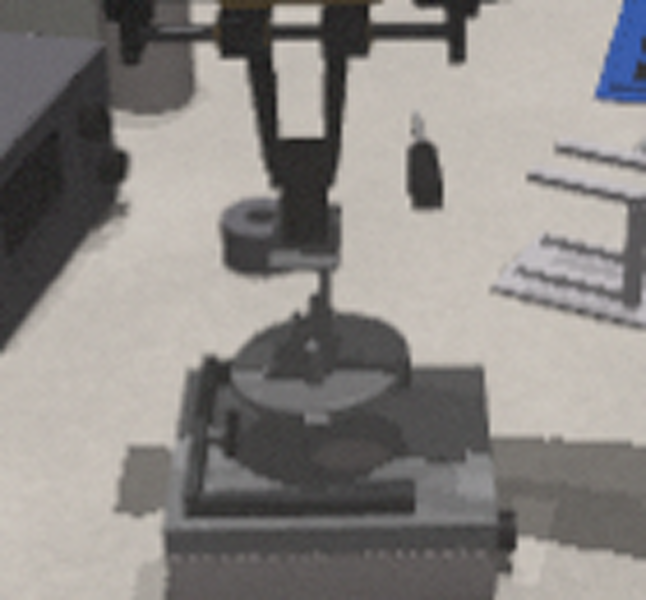

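The lid is clear of the pot, hanging about 5° nose-down in the cradle. I've used all 10 pictures, so checks are numeric from here. Carry it smoothly to the stand.

```bash
python3 -m inch '{"linear":[[-0.07,0.1,0],[-0.14,0.2,0],[-0.22,0.3,0],[-0.29,0.4,0],[-0.29,0.4,0],[-0.29,0.4,0],[-0.29,0.4,0],[-0.29,0.4,0],[-0.29,0.4,0],[-0.29,0.4,0],[-0.29,0.4,0],[-0.29,0.4,0],[-0.29,0.4,0],[-0.29,0.4,0],[-0.29,0.4,0],[-0.22,0.31,0],[-0.22,0.3,0],[-0.14,0.2,0],[-0.07,0.1,0],[0,0,0]],"yaw":[0,0,0,0,0,0,0,0,0,0,0,0,0,0,0,0,0,0,0,0]}' 0|grep ft
cat >> h.py <<'E'
def lid(zlo,zhi,n='side'):
    s=st();T=s['tool_pos']
    a=np.radians(12.9);ux=np.array([np.cos(a),np.sin(a)]);uy=np.array([-ux[1],ux[0]])
    for n in('side','top'):
        P=cloud(cap(n)).reshape(-1,3);P=P[np.isfinite(P[:,2])]
        t=P[:,:2]-T[:2];X=t@ux*1e3;Y=t@uy*1e3;Z=P[:,2]*1e3
        zb=(T[2]*1e3-11.25-51)
        m=(abs(Y)<30)&(abs(Y)>14)&(abs(X)<12)&(abs(Z-zb)<7)
        if m.sum()>3: print(n,'bar',m.sum(),'X',X[m].mean().round(2),'Zmax',Z[m].max().round(1))
        m=(np.hypot(X,Y)<65)&(Z>zlo)&(Z<zhi)
        A=np.c_[X,Y,np.ones_like(X)]
        if m.sum()<50: continue
        for i in range(8):
            p=np.linalg.lstsq(A[m],Z[m],rcond=None)[0]; m=(np.hypot(X,Y)<65)&(Z>zlo)&(Z<zhi)&(abs(Z-A@p)<(8 if i<3 else 3))
        pts=np.c_[X[m],Y[m]].astype(np.float32)
        e=cv2.minEnclosingCircle(pts); print(n,'slopes',p.round(3),m.sum(),'X',np.percentile(X[m],[1,99]).round(1),'Y',np.percentile(Y[m],[1,99]).round(1),'circle',np.round(e[0],1),round(e[1],1))
E
python3 -c "
from h import *
lid(95,132)"
```

```text
ft_force: [0.7, 0.8, -6.5]
t 19.0 tcp mm [429.79 290.78 202.65] closing yaw 12.96 F [ 0.69  0.77 -6.54] M [-0.135 -0.199  0.047] gap 0.249 30.0 q6 0.27
side bar 54 X -2.44 Zmax 146.7
side slopes [-5.70000e-02 -1.70000e-02  1.18792e+02] 1283 X [-51.   42.7] Y [-45.9  48.9] circle [-3.   1.9] 55.3
top bar 9 X -5.51 Zmax 144.4
top slopes [-5.40000e-02  1.40000e-02  1.17479e+02] 493 X [-53.8  43.1] Y [-54.9  14.3] circle [-4.9 -8.1] 50.8
```

```bash
python3 -m inch '{"linear":[[0.035,-0.005,-0.05],[0.035,-0.005,-0.1],[0.035,-0.005,-0.2],[0,0,-0.25],[0,0,-0.25],[0,0,-0.25],[0,0,-0.15],[0,0,-0.1],[0,0,-0.05],[0,0,0],[0,0,0]],"yaw":[0,0,0,0,0,0,0,0,0,0,0]}' 0|grep ft; python3 -c "
from h import *
st()"; python3 -m inch '{"linear":[[0,0,-0.02],[0,0,-0.02],[0,0,-0.02],[0,0,-0.02],[0,0,0]],"yaw":[0,0,0,0,0]}' 0|grep ft; python3 -c "
from h import *
st()";python3 -m inch '{"linear":[[0,0,-0.02],[0,0,-0.02],[0,0,0]],"yaw":[0,0,0]}' 0|grep ft; python3 -c "
from h import *
st()"
```

```text
ft_force: [0.3, -0.2, -6.9]
t 20.2 tcp mm [434.53 290.03 147.21] closing yaw 12.92 F [ 0.26 -0.24 -6.88] M [ 0.013 -0.173 -0.013] gap 0.248 30.0 q6 0.26
ft_force: [-0.1, -0.4, -7.4]
t 20.7 tcp mm [434.07 289.75 143.25] closing yaw 12.92 F [-0.15 -0.39 -7.4 ] M [-0.001 -0.104 -0.074] gap 0.253 30.0 q6 0.26
ft_force: [0.4, 0.1, -8.4]
t 21.0 tcp mm [434.1  289.75 141.64] closing yaw 12.92 F [ 0.43  0.1  -8.4 ] M [ 0.014 -0.131  0.047] gap 0.249 30.0 q6 0.26
```

```bash
python3 -m inch '{"linear":[[0,0,-0.02],[0,0,-0.02],[0,0,-0.02],[0,0,0]],"yaw":[0,0,0,0]}' 0|grep ft; python3 -c "
from h import *
st()"; python3 -m inch '{"linear":[[0,0,-0.02],[0,0,-0.02],[0,0,0]],"yaw":[0,0,0]}' 0|grep ft; python3 -c "
from h import *
st()";python3 -m inch '{"linear":[[0,0,-0.02],[0,0,-0.02],[0,0,0]],"yaw":[0,0,0]}' 0|grep ft; python3 -c "
from h import *
st()"
```

```text
ft_force: [0.4, -0.1, -7.8]
t 21.4 tcp mm [434.1  289.76 139.27] closing yaw 12.92 F [ 0.38 -0.11 -7.83] M [-0.017 -0.121 -0.046] gap 0.252 30.0 q6 0.26
ft_force: [1.1, -0.1, -8.1]
t 21.7 tcp mm [434.18 289.8  137.74] closing yaw 12.92 F [ 1.11 -0.07 -8.07] M [ 0.016 -0.175  0.007] gap 0.253 30.0 q6 0.26
ft_force: [0.3, -0.5, -7.7]
t 22.0 tcp mm [434.2  289.85 136.23] closing yaw 12.92 F [ 0.33 -0.47 -7.7 ] M [ 0.005 -0.15  -0.033] gap 0.248 30.0 q6 0.26
```

```bash
python3 -m inch '{"linear":[[0,0,-0.015],[0,0,-0.015],[0,0,0]],"yaw":[0,0,0]}' 0|grep ft; python3 -m inch '{"linear":[[0,0,-0.015],[0,0,-0.015],[0,0,0]],"yaw":[0,0,0]}' 0|egrep "ft|pos";python3 -m inch '{"linear":[[0,0,-0.015],[0,0,-0.015],[0,0,0]],"yaw":[0,0,0]}' 0|egrep "ft|pos"; python3 -c "
from h import *
lid(44,64)"
```

```text
ft_force: [-2.8, -1.0, -2.5]
tool_pos: [0.4344, 0.29, 0.1342]
ft_force: [-3.2, -0.3, 0.3]
tool_pos: [0.4343, 0.2899, 0.1325]
ft_force: [-0.9, -0.6, -0.7]
t 22.9 tcp mm [434.34 289.85 132.55] closing yaw 12.92 F [-0.95 -0.65 -0.65] M [-0.114  0.333 -0.025] gap 0.253 30.0 q6 0.26
side bar 34 X -1.81 Zmax 77.2
side slopes [-2.0000e-03 -1.9000e-02  5.2075e+01] 1187 X [-50.1  44.1] Y [-41.1  49. ] circle [-3.   2.7] 53.6
top bar 8 X -3.62 Zmax 75.5
top slopes [-2.000e-02  5.400e-02  5.164e+01] 428 X [-50.8  49.2] Y [-57.3   9.6] circle [ -0.3 -17.2] 55.5
```

The lid is down and level, with the cork at about 43.5 mm and the centre within about 2 mm. Lower the fork clear of the bar and draw it out.

```bash
python3 -m inch '{"linear":[[-0.02,-0.005,-0.02],[-0.015,-0.003,-0.03],[0,0,-0.03],[0,0,-0.03],[0,0,0]],"yaw":[0,0,0,0,0]}' 0|egrep "ft|pos"; python3 -m inch '{"linear":[[-0.03,-0.007,0],[-0.05,-0.011,0],[-0.05,-0.011,0],[-0.05,-0.011,0],[0,0,0]],"yaw":[0,0,0,0,0]}' 0|egrep "ft|pos"; python3 -c "
from h import *
lid(46,60)"
```

```text
tool_pos: [0.4328, 0.2894, 0.128]
ft_force: [-0.1, 0.5, -1.4]
tool_pos: [0.4253, 0.2879, 0.1283]
ft_force: [0.7, -0.0, -1.6]
t 24.0 tcp mm [425.33 287.85 128.27] closing yaw 12.93 F [ 0.72 -0.03 -1.57] M [-0.024 -0.125  0.071] gap 0.249 30.0 q6 0.26
side bar 20 X 6.09 Zmax 71.9
side slopes [-3.0000e-03 -1.7000e-02  5.2122e+01] 1196 X [-41.1  53.3] Y [-44.8  50.7] circle [10.7 -0.1] 56.0
top bar 4 X 3.09 Zmax 72.3
top slopes [5.0000e-03 1.2000e-02 5.1205e+01] 402 X [-42.3  53.1] Y [-56.6  11.5] circle [  6.  -10.8] 51.1
```

```bash
python3 -m inch '{"linear":[[-0.05,-0.011,0],[-0.1,-0.022,0],[-0.15,-0.033,0],[-0.15,-0.033,0],[-0.15,-0.033,0],[-0.15,-0.033,0],[-0.1,-0.022,0],[0,0,0.1],[0,0,0.3],[0,0,0.5],[0,0,0.5],[0,0,0.4],[0,0,0.2],[0,0,0],[0,0,0]],"yaw":[0,0,0,0,0,0,0,0,0,0,0,0,0,0,0]}' 0|egrep "ft|pos"
python3 - <<'E'
from h import *
s=st();d=np.array([500.6,-276.8,192])-1000*s['tool_pos'];print('to rest',d,d/40)
for n in('side','top'):
    P=cloud(cap(n)).reshape(-1,3);P=P[np.isfinite(P[:,2])]
    m=(np.hypot(P[:,0]-.431,P[:,1]-.29)<.1)
    Z=P[:,2]
    for nm,k in(('cork',m&(Z>.035)&(Z<.047)),('lid',m&(Z>.0488)&(Z<.056)),('bar',m&(Z>.068)&(Z<.08))):
        r=cv2.minAreaRect(P[k][:,:2].astype(np.float32)); c=cv2.minEnclosingCircle(P[k][:,:2].astype(np.float32));print(n,nm,k.sum(),np.round(r[0],4),np.round(r[1],4),round(r[2],1),np.round(c[0],4),round(c[1],4),np.median(Z[k]).round(4))
E
```

```text
tool_pos: [0.3914, 0.2803, 0.2077]
ft_force: [0.5, -0.1, -1.9]
t 25.6 tcp mm [391.38 280.26 207.69] closing yaw 12.91 F [ 0.51 -0.14 -1.94] M [-0.038 -0.114 -0.034] gap 0.248 30.0 q6 0.28
to rest [ 109.21957315 -557.06046819  -15.69475042] [  2.73048933 -13.9265117   -0.39236876]
side cork 1588 [0.4317 0.2892] [0.1311 0.1339] 19.1 [0.4309 0.2903] 0.0912 0.0442
side lid 1319 [0.4316 0.2881] [0.0995 0.1008] 48.3 [0.4378 0.2891] 0.0573 0.0521
side bar 94 [0.4314 0.2886] [0.0078 0.0587] 13.3 [0.4306 0.2885] 0.0295 0.0774
top cork 731 [0.4343 0.2801] [0.1307 0.107 ] 19.5 [0.435  0.2782] 0.0818 0.0433
top lid 576 [0.4337 0.2775] [0.1204 0.0886] 30.8 [0.4376 0.2695] 0.0638 0.0516
top bar 40 [0.4308 0.2869] [0.0086 0.0546] 13.8 [0.4321 0.2872] 0.0275 0.0768
```

Lid and cork centres agree to about 1.5 mm. Take the lifter back to the rest.

```bash
python3 -m inch '{"linear":[[0.1,-0.3,0],[0.14,-0.6,0],[0.14,-0.8,0],[0.14,-0.8,0],[0.14,-0.8,0],[0.14,-0.8,0],[0.14,-0.8,0],[0.14,-0.8,0],[0.14,-0.8,0],[0.14,-0.8,0],[0.14,-0.8,0],[0.14,-0.8,0],[0.14,-0.8,0],[0.14,-0.8,0],[0.14,-0.8,0],[0.14,-0.8,0],[0.14,-0.8,0],[0.14,-0.6,0],[0.14,-0.3,0],[0.1,-0.12,0]],"yaw":[0.1,0.0,-0.26,-0.26,-0.26,-0.26,-0.26,-0.26,-0.26,-0.26,-0.26,-0.26,-0.26,-0.26,-0.26,-0.26,-0.26,-0.26,-0.26,-0.26]}' 0|egrep "ft|pos"; python3 -m inch '{"linear":[[0,0,0],[0,0,0],[0,0,0]],"yaw":[0,0,0]}' 0|egrep "ft|pos"; python3 -c "
from h import *
s=st();d=np.array([500.64,-276.77,192])-1000*s['tool_pos'];print('to rest',d,d/40)"
```

```text
tool_pos: [0.5003, -0.2769, 0.2071]
ft_force: [0.1, -0.6, -2.4]
tool_pos: [0.5004, -0.2754, 0.2083]
ft_force: [0.8, 0.6, -2.6]
t 28.0 tcp mm [ 500.38 -275.36  208.27] closing yaw -14.48 F [ 0.83  0.61 -2.58] M [-0.038 -0.1   -0.004] gap 0.251 30.0 q6 -0.34
to rest [  0.25509241  -1.41289433 -16.2706366 ] [ 0.00637731 -0.03532236 -0.40676592]
```

```bash
python3 -m inch '{"linear":[[0.006,-0.035,0],[0,0,-0.1],[0,0,0],[0,0,0]],"yaw":[-0.06,0,0,0]}' 0|egrep "ft|pos"
python3 - <<'E'
from h import *
s=st();T=s['tool_pos']*1e3
a=np.radians(-14.86);ux=np.array([np.cos(a),np.sin(a)]);uy=np.array([-ux[1],ux[0]])
for n in('side','top'):
    P=1e3*cloud(cap(n)).reshape(-1,3);P=P[np.isfinite(P[:,2])]
    t=P[:,:2]-T[:2];X=t@ux;Y=t@uy;Z=P[:,2]-T[2]+11.25
    k=(abs(X)<25)&(abs(Y)<45)
    for lo,hi in((-65,-50),(-48,-35),(-35,-22),(-22,-8),(-3,9)):
        m=k&(Z>lo)&(Z<hi)
        if m.sum()>3: print(n,lo,m.sum(),'X',np.percentile(X[m],[2,50,98]).round(1),'Y',np.percentile(Y[m],[2,50,98]).round(1),'Z',np.percentile(Z[m],[2,50,98]).round(1))
E
```

```text
tool_pos: [0.5005, -0.2776, 0.204]
ft_force: [-1.5, -0.3, -1.1]
t 28.4 tcp mm [ 500.47 -277.57  203.97] closing yaw -14.92 F [-1.46 -0.34 -1.08] M [-0.027 -0.097 -0.032] gap 0.254 30.0 q6 -0.34
side -65 32 X [-12.3  -1.5   7.9] Y [-14.7   4.8  12. ] Z [-59.9 -55.9 -50.1]
side -48 18 X [-13.2 -11.2  -7.3] Y [-13.3   3.7  11.7] Z [-46.9 -41.4 -35.8]
side -35 15 X [-12.3 -11.5  -8.8] Y [-10.9   5.9  12.3] Z [-32.4 -27.3 -22.1]
side -22 14 X [-13.1 -11.5  -7.8] Y [-9.1  2.7 10.1] Z [-19.9 -14.6  -9.2]
side -3 83 X [-19.2  -7.6  16.4] Y [-32.2  15.1  33.2] Z [0.6 5.  8.2]
top -3 5 X [ 6.8 12.5 15.6] Y [29.1 31.4 32.6] Z [4.  4.7 5.7]
```

The lifter is upright and has not slipped in the grip. Lower it into the rest.

```bash
python3 -m inch '{"linear":[[0.004,0.015,-0.1],[0,0,-0.2],[0,0,-0.25],[0,0,-0.25],[0,0,-0.25],[0,0,-0.25],[0,0,-0.25],[0,0,-0.25],[0,0,-0.25],[0,0,-0.15],[0,0,-0.1],[0,0,-0.05],[0,0,0],[0,0,0]],"yaw":[0,0,0,0,0,0,0,0,0,0,0,0,0,0]}' 0|egrep "ft|pos"; python3 -m inch '{"linear":[[0,0,-0.02],[0,0,-0.02],[0,0,0]],"yaw":[0,0,0]}' 0|egrep "ft|pos"; python3 -c "
from h import *
st()"
```

```text
tool_pos: [0.5011, -0.2774, 0.1108]
ft_force: [-0.3, -0.0, -2.9]
tool_pos: [0.5008, -0.2772, 0.1087]
ft_force: [0.1, 1.0, -0.9]
t 30.2 tcp mm [ 500.83 -277.18  108.7 ] closing yaw -14.92 F [ 0.13  0.97 -0.87] M [ 0.008 -0.047  0.039] gap 0.246 30.0 q6 -0.34
```

```bash
python3 -m inch '{"linear":[[0,0.01,-0.02],[0,0,-0.02],[0,0,0]],"yaw":[0,0,0]}' 0|egrep "ft|pos"; python3 -m inch '{"linear":[[0,0,-0.012],[0,0,-0.012],[0,0,0]],"yaw":[0,0,0]}' 0|egrep "ft|pos"; python3 -c "
from h import *
st()"
```

```text
tool_pos: [0.5007, -0.2767, 0.1069]
ft_force: [-0.7, -0.4, -1.6]
tool_pos: [0.5009, -0.2768, 0.1063]
ft_force: [-1.0, 0.4, -0.6]
t 30.8 tcp mm [ 500.87 -276.81  106.31] closing yaw -14.92 F [-0.99  0.45 -0.61] M [ 0.031 -0.005 -0.025] gap 0.245 30.0 q6 -0.34
```

```bash
python3 -m inch '{"linear":[[0,0,-0.012],[0,0,0],[0,0,0]],"yaw":[0,0,0]}' 0|egrep "ft|pos"; python3 -m inch '{"linear":[[0,0,0],[0,0,0],[0,0,0],[0,0,0],[0,0,0],[0,0,0],[0,0,0],[0,0,0]],"yaw":[0,0,0,0,0,0,0,0]}' 1|egrep "ft|pos|gap"; python3 -m inch '{"linear":[[0,0,0.1],[0,0,0.3],[0,0,0.6],[0,0,0.7],[0,0,0.7],[0,0,0.4],[0,0,0],[0,0,0],[0,0,0],[0,0,0],[0,0,0]],"yaw":[0,0,0,0,0,0,0,0,0,0,0]}' 1|egrep "ft|pos"
python3 - <<'E'
from h import *
st()
for n in('side','top'):
    P=cloud(cap(n)).reshape(-1,3);P=P[np.isfinite(P[:,2])];Z=P[:,2]
    r0=lambda x,y,r:np.hypot(P[:,0]-x,P[:,1]-y)<r
    for nm,k in(('handle',r0(.5,-.277,.03)&(Z>.146)&(Z<.157)),('plate',r0(.5,-.277,.05)&(Z>.092)&(Z<.105)),('shank',r0(.5,-.277,.04)&(Z>.038)&(Z<.085)),('bar',r0(.431,.29,.06)&(Z>.068)&(Z<.08)),('lid',r0(.431,.29,.1)&(Z>.0488)&(Z<.056)),('cork',r0(.431,.29,.1)&(Z>.035)&(Z<.047))):
        if k.sum()<4: continue
        r=cv2.minAreaRect(P[k][:,:2].astype(np.float32));print(n,nm,k.sum(),np.round(r[0],4),np.round(r[1],4),round(r[2],1),np.median(Z[k]).round(4))
E
```

```text
tool_pos: [0.5009, -0.2768, 0.1063]
ft_force: [-2.8, 1.3, 4.7]
tool_pos: [0.5008, -0.2768, 0.1056]
ft_force: [0.6, -0.0, -0.4]
finger_gap: 0.869
tool_pos: [0.5003, -0.2764, 0.2162]
ft_force: [-0.2, 0.3, -0.1]
t 33.0 tcp mm [ 500.29 -276.42  216.19] closing yaw -14.92 F [-0.18  0.3  -0.12] M [-0.05  -0.022  0.015] gap 1.0 0.0 q6 -0.34
side handle 38 [ 0.4982 -0.2756] [0.0324 0.0221] 75.4 0.1495
side plate 144 [ 0.4931 -0.2748] [0.0723 0.0789] 75.5 0.0971
side shank 51 [ 0.4993 -0.2765] [0.0264 0.0238] 79.3 0.0487
side bar 97 [0.4319 0.2869] [0.0078 0.0626] 13.0 0.0775
side lid 1329 [0.4319 0.2876] [0.0998 0.1001] 66.5 0.0521
side cork 1589 [0.4318 0.29  ] [0.1312 0.1322] 19.3 0.0443
top plate 119 [ 0.4991 -0.256 ] [0.0228 0.0748] 79.2 0.0965
top shank 9 [ 0.4895 -0.2689] [0.0117 0.0016] 78.1 0.0531
top bar 61 [0.4303 0.2883] [0.0082 0.0572] 14.3 0.0763
top lid 815 [0.4334 0.2856] [0.1028 0.1149] 4.4 0.0513
top cork 1151 [0.4307 0.2912] [0.1318 0.13  ] 19.4 0.0432
```

```bash
python3 -c "
from station import env
print(env.sign_off())"
```

```text
the job is handed in; nothing more can be done
None
```

The job is handed in at about 33 s of the 72 s allowed. The lid lies level on the cooling stand, 2–3 mm off centre, and the lifter hangs back in its rest. The lid was not kept level throughout: it tipped front-down by roughly 0.2 rad while coming off the sprung stop, and hung up to about 5° nose-down during the carry.

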